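Hang two rinsed pestles head up in the rings of a drying stand

ROBOT

A 7-joint arm with a two-finger parallel gripper is mounted at the origin on a cart in front of the work surface, level with it; the furniture and walls round the work are solid. World frame = base frame: x ahead of the robot, y to its left, z up, the work surface at z = 0. Lengths are in mm, angles in degrees, forces in N, time in s.
With the tool pointing down it reaches from about 400 to 850 mm from the base axis. Payload 4.5 kg.
Tool frame: the origin (TCP) lies midway between the tips of the shut fingers; the grasp point (between the pads) lies 19 mm behind it; z points along the fingers, y is the line along which they close (so a half turn about z gives the same grasp; the last joint's range is limited). The gripper opens to 85 mm and grips with 20 to 120 N. Pads are 22 mm wide; open, the fingers measure 114 mm over their backs; the gripper's body (76 mm by 85 mm) begins 54 mm behind the grasp point. The pads swing forward as they close: fully open they stand 13 mm farther back than shut.
Start: joints at [-68.251, 39.483, -11.15, 89.685, 9.013, 51.709, -12.324], TCP at [211.825, 588.034, 231.317] pointing down, gripper open.
Joint ranges: [-172.22, 172.22], [-26.19, 119.32], [-84.43, 86.54], [7.71, 146.69], [-57.33, 237.33], [2.42, 119.75], [-152.13, 152.13]. Speed limits (degrees/s): [147.25, 147.25, 180, 180, 180, 180, 180].

INTERFACE

Orientations are given as [roll, pitch, yaw] about the fixed x, y, z axes, in that order (R = Rz(yaw) Ry(pitch) Rx(roll)).
In Python, from bench import arm gives the robot as it stands. The module is installed in compiled form; this text tells all that it offers.
- The arm moves only by the tool step_arm, never from a script. Its argument "motion" is a list of rows, each a list of 3 entries, a list of its own where there are three numbers: the closure, from 0 (fully open) to 1 (shut), then the shift along the tool's x, y, z normalised to -1 to 1, where 1 is 0.1 m, then the turn about the tool's z normalised to -1 to 1, where 1 is 30 degrees. In form: [[jaw, [tx, ty, tz], roll], ...]. A call has exactly 8 rows; each row is the pose to reach, as a shift and turn from the pose commanded when the call began, along the tool's axes at that moment; what a row does not reach only later rows make up. A row lasts 1/10 s, in which the tool goes at most 50 mm and 8.59 degrees, less where a joint would pass 70% of its speed; a pose out of reach is approached as far as the arm can. A call with a number of a shift or a turn outside -1 to 1 is refused whole. A call with a gripper value outside its range is refused whole. The fingers move at their own pace and stop on an object; "squeeze" is the grip in N (left out, the last holds). Time passes only in rows, so rows that repeat a pose let the fingers close, or fill a call up. It gives the time, the measured TCP pose, the force, the opening and the grip force at its end, in the units of the state.
- arm.observe(): the state, without advancing time (a new reading comes with each control period).
- arm.snapshot(name): name is "scene" or "top" or "wrist"; returns (picture, depth): 480x640x3 uint8, red, green, blue; 480x640 float32, mm along the optical axis (not along the pixel's ray), 0 where there is no reading.
- arm.camera_params(name): a dict with "K" (3x3 intrinsics, pixels), "k1" (the pictures are not rectified: a ray, as slopes to the right and down, at radius r is drawn at 1 + k1 r^2 times it, then the intrinsics apply), "extrinsics" (4x4, takes a point from camera to world coordinates). Camera axes: x right, y down, z forward; pixel columns grow to the right and rows downward; lengths in mm; the calibration is good to about 2 mm. A picture is of the moment at which its call begins: read the wrist's pose just before it. camera_params takes no time and is no camera call; for the wrist camera it gives the pose at the moment of the call.
- arm.close_job(): hands the job in; it is judged then, once.
Trained networks look in the newest picture that a camera, given by its name, has taken for a name from the list of things; names that differ only in an ending like _2 or _b are one class to them, and where a whole thing is asked for, a point or a joint stands for the part that bears it (a point fixed in the world has none). Each returns a list of dicts, best first, with "p" (0 to 1); they miss things now and then, are a little off and sometimes report something else, mostly with a low value. They report only what shows in the picture. A call takes as long as a camera call. They do not tell look-alikes from the thing itself.
- arm.masks_of(target, camera): "pixels" (480x640 bool, what is visible of it) and "rect" ([left, top, right, bottom] in pixels, round what is visible of it).
The state is a dict: "time_s": time; "qpos": joint angles; "dq": joint speeds; "joint_efforts": joint torques, N m; "position": TCP position; "orientation": TCP orientation; "ft_force": force on the tool from outside, world axes, zero at the start; "ft_torque": the same for the moment, N m; "gripper_width": finger opening in mm; "grip_force": force on a finger pad.
Only numpy, scipy, OpenCV 4.12 (cv2) and the standard library are available. Lean on these libraries where they do the work, as an engineer would, in place of code of your own. Each camera call takes 0.05 s, during which the arm holds its last target. There are 200 camera calls.

TASK

The large and the small porcelain pestle have been rinsed and lean, heads up, in two beakers. Hang both up to dry on the drying stand: take each out of its beaker, straighten it and lower it handle first through the ring it fits, large pestle in the large ring and small pestle in the small ring, until its head catches and it hangs there upright by itself. The porcelain chips, so do not let a pestle fall more than about 2 cm, and leave both beakers standing.

Things in the scene. Friction and masses are not known exactly. Their poses are not given: they have to be found in the camera images.
- pestle_large: large white porcelain pestle, 158 mm long, 0.26 kg (varies by a fifth), round about z. Origin: centre of the handle's round end; z points from there to the head. Handle 22 to 24 mm thick, round-ended, up to z = 95 mm; head 48 mm thick at z = 126 to 136 mm, domed above. Centre of mass at z = 98 mm. Starts in the larger beaker, leaning 25 degrees, head up, to the left or ahead-left
- pestle_small: small white porcelain pestle, 120 mm long, 0.075 kg (varies by a fifth), round about z. Origin: centre of the handle's round end; z points from there to the head. Handle 14 to 15.6 mm thick, round-ended, up to z = 68 mm; head 29.6 mm thick at z = 91 to 102 mm, domed above. Centre of mass at z = 73 mm. Starts in the smaller beaker, leaning 25 degrees, head up, to the left or ahead-left
- head_large (a point): grip point in the middle of the large pestle's head, on its axis, 136 mm from the end of the handle; the head is 48 mm thick here
- head_small (a point): grip point in the middle of the small pestle's head, on its axis, 100 mm from the end of the handle; the head is 29.6 mm thick here
- seat_large (a point): point on the large pestle's axis, 107 mm from the end of the handle, that comes to lie in the centre of the large ring when the pestle hangs in it. Below the head the pestle flares from 24 mm thick at 95 mm to 46 mm at 121 mm
- seat_small (a point): point on the small pestle's axis, 80 mm from the end of the handle, that comes to lie in the centre of the small ring when the pestle hangs in it. Below the head the pestle flares from 15.6 mm thick at 68 mm to 28.4 mm at 86 mm
- bore_large (a point): centre of the large ring, 134 mm above the bench, open above and below: a level ring of 7 mm round steel wire, 36 mm clear inside, 50 mm outside. x points away from the robot side, from the ring along its arm to the clamp on the rail. The ring is fixed. The small pestle would fall right through it
- bore_small (a point): centre of the small ring, 134 mm above the bench: as the large ring, but 25 mm clear inside and 39 mm outside, too narrow for the large pestle. The two rings stand side by side on one rail, 100 to 150 mm apart, either one on the left
- drying_stand: fixed steel stand: drip tray 125 x 250 x 14 mm with two posts and a level 10 mm rail 132 mm above the bench; origin under the middle of the tray. The rail runs along the stand's y at x = +50 mm; each ring's centre is at x = -15 mm, and its 20 mm wide clamp block sits 65 mm behind the ring centre on the rail, its top 145 mm above the bench
- beaker_large: glass beaker, 70 mm across, 90 mm tall, open at the top, loose, standing upright, 0.16 kg; origin: centre of its underside. Holds the large pestle
- beaker_small: glass beaker, 54 mm across, 70 mm tall, open at the top, loose, standing upright, 0.09 kg; origin: centre of its underside. Holds the small pestle
- mortar: white porcelain mortar, a thick bowl 116 mm across and 64 mm tall, fixed to the bench, between the beakers; origin: centre of its underside. Not part of the job: an obstacle
Things that resemble listed ones, but are neither listed nor needed, are in the scene too. What is shaped like the beaker_small but blue is not meant.

How it is judged (in metres and radians):
At the end, for the whole second after the job is handed in: the large pestle hangs at rest, handle down, in the large ring and the small one in the small ring: seat point within 8 mm of the ring's centre, axis within 0.2 rad of vertical, slower than 0.03 m/s; both beakers stand upright on the bench (within 0.2 rad) (distance between seat_large and bore_large below 0.008 m and angle between each of pestle_large, pestle_small, beaker_large, beaker_small's own z axis and vertical below 0.2 rad and linear speed of each of pestle_large, pestle_small below 0.03 m/s and distance between seat_small and bore_small below 0.008 m and height (world z) of each of beaker_large, beaker_small below 0.01 m); the robot touches nothing.
It fails at once if a pestle falls freely, faster than 0.8 m/s outside the fingers (a drop of more than 3 cm) ((linear speed of pestle_large above 0.8 m/s and contact force between the fingers and pestle_large below 0.1 N) or (linear speed of pestle_small above 0.8 m/s and contact force between the fingers and pestle_small below 0.1 N)).
It fails at once if a pestle's head drops to the bench (grip point below 50 mm) (height (world z) of any of head_large, head_small below 0.05 m).
It fails at once if a beaker is knocked over (tilted more than 0.7 rad) (angle between any of beaker_large, beaker_small's own z axis and vertical above 0.7 rad).
It also fails if it takes over 70 s, if anything falls off the work surface, if the arm or the gripper's body presses on something with over 40 N, if the wrist force passes 120 N, or if a joint passes its speed limit or range.

## Working session

There is one attempt and no reset: what is moved stays moved. The work goes in short steps, Python scripts to look and compute and a tool call to move; the robot and the scene stay as the last step left them, time stands still between calls to the robot, and variables do not carry over. Pictures are saved under pics/ and viewed, at most 10 in all, crops included, and the job is handed in when it is done.

Besides the shell and the picture viewer there is one more tool, called after ">>>" as name(argument=value, ...) on one line, values as JSON. step_arm: Moves the arm, as the interface text tells. Its arguments: {"type":"object","properties":{"motion":{"type":"array","items":{"type":"array"}},"squeeze":{"type":"number"}},"required":["motion"]}

```bash
mkdir -p pics; cat > h.py <<'E'
import numpy as np, cv2
from bench import arm
from scipy.spatial.transform import Rotation as R
def pts(cam, depth, P, mask):
    v,u=np.nonzero(mask&(depth>0)); z=depth[v,u]
    K=P['K']; k1=P['k1']
    d=np.stack([(u-K[0][2])/K[0][0],(v-K[1][2])/K[1][1]],1)
    s=d.copy()
    for _ in range(8): s=d/(1+k1*(s**2).sum(1,keepdims=True))
    c=np.c_[s*z[:,None],z]; E=np.array(P['extrinsics'])
    return c@E[:3,:3].T+E[:3,3]
def save(n,img): cv2.imwrite('pics/'+n+'.png',img[:,:,::-1])
E
python3 - <<'E'
from h import *
print(arm.observe())
ims=[]
for c in ['scene','top']:
    im,d=arm.snapshot(c);P=arm.camera_params(c);save(c,im)
    np.savez(c+'.npz',im=im,d=d)
    print(c,np.array(P['extrinsics']).round(2).tolist(),P['k1'],np.array(P['K']).round(1).tolist())
    for t in ['pestle_large','pestle_small','drying_stand','bore_large','bore_small','beaker_large','beaker_small','mortar']:
        for r in arm.masks_of(t,c)[:3]:
            q=pts(c,d,P,r['pixels'])
            print(c,t,round(r['p'],2),np.round(r['rect']).tolist(),r['pixels'].sum(), q.mean(0).round(), q.min(0).round(),q.max(0).round()) if len(q) else 0
E
```

```text
{'time_s': 0.0, 'qpos': array([-68.25319011,  39.53286248, -11.14503218,  89.7466453 ,
         9.01599978,  51.70968394, -12.32375869]), 'dq': array([-0.08513745, -0.03929186,  0.01694531,  0.03405038, -0.06240869,
       -0.04961434, -0.07067064]), 'joint_efforts': array([ 2.43334780e-04, -5.39609993e+01, -1.26651373e+00, -1.58546573e+01,
        9.09256283e-03,  9.41938197e-03,  1.54577356e-05]), 'position': array([211.652953  , 587.36691774, 230.47940328]), 'orientation': array([-1.79893571e+02,  1.04035995e-02,  1.60197660e+02]), 'ft_force': array([ 0.20397701, -0.787375  , -0.51998207]), 'ft_torque': array([ 0.03286073,  0.03990916, -0.01383176]), 'grip_force': 0.0, 'gripper_width': 85.54144269439846}
scene [[0.63, -0.5, 0.59, -402.73], [-0.77, -0.4, 0.49, -726.34], [-0.01, -0.77, -0.64, 1036.16], [0.0, 0.0, 0.0, 1.0]] -0.20599309897341656 [[622.5, 0.0, 323.2], [0.0, 622.5, 241.1], [0.0, 0.0, 1.0]]
scene pestle_large 0.72 [447.0, 256.0, 477.0, 289.0] 309 [ 557. -329.  129.] [ 491. -358.   -5.] [ 770. -255.  148.]
scene pestle_large 0.7 [218.0, 178.0, 234.0, 217.0] 439 [440. 303
[... 1501 characters left out ...]
-271.   24.] [ 448. -427.   -6.] [ 629. -142.  149.]
top bore_large 0.89 [449.0, 195.0, 471.0, 241.0] 318 [ 546. -331.  132.] [ 493. -383.    1.] [ 615. -310.  150.]
top bore_small 0.57 [394.0, 200.0, 411.0, 248.0] 292 [ 537. -199.  134.] [ 482. -231.   -3.] [ 601. -185.  149.]
top beaker_large 0.64 [177.0, 250.0, 211.0, 280.0] 556 [432. 285.  39.] [400. 252.  -4.] [473. 340. 122.]
top beaker_small 0.79 [303.0, 262.0, 322.0, 283.0] 239 [426.  -1.  22.] [403. -21.  -6.] [453.  25.  91.]
top beaker_small 0.75 [336.0, 271.0, 362.0, 295.0] 433 [403. -90.  22.] [ 376. -120.   -7.] [431. -63.  75.]
top mortar 0.88 [221.0, 235.0, 269.0, 285.0] 1850 [467. 166.  35.] [406. 107.  -9.] [532. 227.  71.]
```

```bash
ls pics
```

```text
scene.png
top.png
```

View pictures.

```bash
python3 - <<'E'
from h import *
s=np.load('scene.npz')['im'];t=np.load('top.npz')['im']
a=cv2.resize(s[160:370,190:510],(800,525)); cv2.imwrite('pics/a.png',a[:,:,::-1])
b=cv2.resize(t[180:310,150:490],None,fx=2.35,fy=2.35,interpolation=cv2.INTER_CUBIC); cv2.imwrite('pics/b.png',b[:,:,::-1])
E
```

```text
(no output)
```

View pics/a.png

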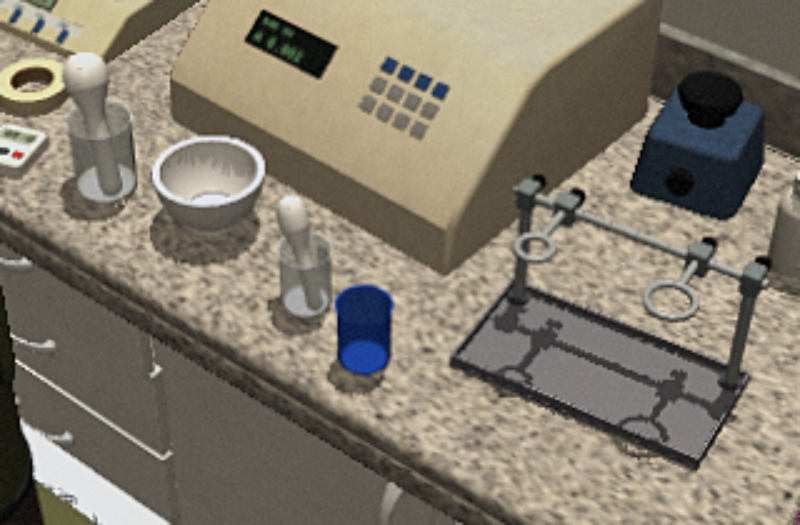

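View pics/b.png

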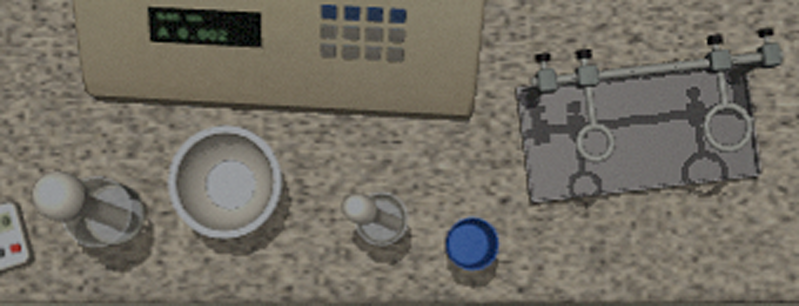

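```bash
cat >> h.py <<'E'
from scipy.optimize import least_squares
PR={'L':(np.array([0,6,12,95,121,126,136,145,152,158.]),np.array([0,9,11.3,12,23,24,24,21,15,0.]),136),
    'S':(np.array([0,4,8,68,86,91,102,110,116,120.]),np.array([0,6,7.2,7.8,14.2,14.8,14.8,12.5,8,0.]),100)}
def fit(q,k,x0,tilt=None):
    zz,rr,hz=PR[k]
    def res(x):
        t=np.radians(x[4]);a=np.radians(x[3])
        n=np.array([np.sin(t)*np.cos(a),np.sin(t)*np.sin(a),np.cos(t)])
        w=q-x[:3]; h=w@n; rad=np.linalg.norm(w-np.outer(h,n),axis=1); h=h+hz
        poly=np.c_[zz,rr]; p=np.c_[h,rad]; best=np.full(len(h),1e9)
        for A,B in zip(poly[:-1],poly[1:]):
            s=np.clip(((p-A)@(B-A))/((B-A)@(B-A)),0,1)
            best=np.minimum(best,np.linalg.norm(p-A-s[:,None]*(B-A),axis=1))
        return np.r_[best,(x[4]-(x0[4]))*(3 if tilt else 0.01)]
    r=least_squares(res,x0,loss='soft_l1',f_scale=2)
    return r.x, np.median(res(r.x)[:-1])
def ring(q,c0,r0):
    def res(x):
        w=np.linalg.norm(q[:,:2]-x[:2],axis=1)-r0
        return np.hypot(w,0.5*(q[:,2]-136))
    r=least_squares(res,c0,loss='cauchy',f_scale=1.5); return r.x,np.median(res(r.x))
E
python3 - <<'E'
from h import *
D={c:np.load(c+'.npz') for c in ['scene','top']}
A={c:pts(c,D[c]['d'],arm.camera_params(c),np.ones((480,640),bool)) for c in D}
for k,c0,zt in [('L',(440,303),95),('S',(433,17),75)]:
    for cs in (['scene'],['top'],['scene','top']):
        q=np.vstack([A[c] for c in cs]); q=q[(np.hypot(q[:,0]-c0[0],q[:,1]-c0[1])<50)&(q[:,2]>zt)&(q[:,2]<165)]
        x,m=fit(q,k,[*c0,110,100,25],True); print(k,cs,len(q),x.round(1),m.round(2))
for k,c0,r in [('bl',(520,-331),21.5),('bs',(515,-200),16)]:
    for cs in (['scene'],['top'],['scene','top']):
        q=np.vstack([A[c] for c in cs]); q=q[(np.hypot(q[:,0]-c0[0],q[:,1]-c0[1])<35)&(q[:,2]>124)&(q[:,2]<145)]
        x,m=ring(q,c0,r); print(k,cs,len(q),x.round(1),m.round(2))
for k,c0,r,zt in [('BL',(430,275),34,90),('BS',(424,-4),26,70),('dec',(404,-90),26,70)]:
    for cs in (['scene'],['top']):
        q=A[cs[0]]; q=q[(np.hypot(q[:,0]-c0[0],q[:,1]-c0[1])<45)&(abs(q[:,2]-zt+2)<8)]
        rr=least_squares(lambda x:np.linalg.norm(q[:,:2]-x,axis=1)-r,c0,loss='cauchy'); print(k,cs,len(q),rr.x.round(1))
E
```

```text
L ['scene'] 347 [451.4 317.6 127.2  54.5  24.7] 1.67
L ['top'] 426 [448.6 316.9 127.6  67.3  25.5] 1.06
L ['scene', 'top'] 773 [449.5 317.4 127.4  67.8  24.7] 1.37
S ['scene'] 201 [444.3  40.3 141.9  63.4  25.2] 2.54
S ['top'] 161 [445.3  42.2 135.5  60.7  31.4] 2.4
S ['scene', 'top'] 362 [443.9  42.  136.8  65.3  29.3] 2.64
bl ['scene'] 189 [ 515.9 -333.2] 2.19
bl ['top'] 209 [ 514.9 -332.9] 2.34
bl ['scene', 'top'] 398 [ 515.3 -333. ] 2.31
bs ['scene'] 157 [ 499.5 -203.4] 2.58
bs ['top'] 181 [ 500.3 -202.8] 2.78
bs ['scene', 'top'] 338 [ 499.9 -203.1] 2.75
BL ['scene'] 183 [435.1 286.4]
BL ['top'] 140 [433.8 285.6]
BS ['scene'] 154 [429.5   2.6]
BS ['top'] 90 [427.8   4.5]
dec ['scene'] 162 [404.2 -88.5]
dec ['top'] 103 [402.5 -87.8]
```

>>> step_arm(motion=[[0,[-0.3,-0.2,-0.3],0.28],[0,[-0.6,-0.4,-0.6],0.56],[0,[-0.8,-0.5,-0.8],0.8],[0,[-1,-0.62,-1],1],[0,[-1,-0.62,-1],1],[0,[-1,-0.62,-1],1],[0,[-1,-0.62,-1],1],[0,[-1,-0.62,-1],1]])

```text
time_s: 1.7
position: [283.5, 496.3, 330.2]
orientation: [-179.9, -0.0, 130.3]
ft_force: [-0.3, -0.4, -0.0]
gripper_width: 85.2
grip_force: 0.0
```

>>> step_arm(motion=[[0,[-0.3,0,0],0.28],[0,[-0.6,0,0],0.56],[0,[-0.9,0,0],0.8],[0,[-1,0,0],1],[0,[-1,0,0],1],[0,[-1,0,0],1],[0,[-1,0,0],1],[0,[-1,0,0],1]])

```text
time_s: 2.5
position: [348.4, 420.4, 331.1]
orientation: [-180.0, -0.0, 100.4]
ft_force: [-0.6, -0.1, 0.9]
gripper_width: 85.7
grip_force: 0.0
```

>>> step_arm(motion=[[0,[-0.3,0.2,0],0.28],[0,[-0.6,0.4,0],0.56],[0,[-0.8,0.5,0],0.8],[0,[-1,0.67,0],1],[0,[-1,0.67,0],1],[0,[-1,0.67,0],1],[0,[-1,0.67,0],1],[0,[-1,0.67,0],1]])

```text
time_s: 3.3
position: [432.0, 334.1, 331.2]
orientation: [-179.9, -0.0, 70.4]
ft_force: [0.1, 0.3, -0.1]
gripper_width: 85.5
grip_force: 0.0
```

```bash
python3 - <<'E'
from h import *
P=arm.camera_params('wrist'); s=arm.observe(); print(s['position'].round(1),s['orientation'].round(1),s['qpos'].round())
im,d=arm.snapshot('wrist'); E=np.array(P['extrinsics']); print(E.round(2).tolist(),P['k1'],np.array(P['K']).round(1).tolist())
save('w1',im); np.savez('w1.npz',im=im,d=d,E=E)
q=pts('w',d,P,np.ones((480,640),bool))
for t in ['pestle_large','beaker_large']:
    for r in arm.masks_of(t,'wrist')[:2]:
        p=pts('w',d,P,r['pixels']); print(t,r['p'],r['rect'],p.mean(0).round())
        if t=='pestle_large': print(fit(p[p[:,2]>95],'L',[442,305,125,90,25],True))
E
```

```text
[432.  334.1 331.2] [-179.9   -0.    70.4] [-51.  27.  14.  96.  -7.  57. -54.]
[[0.94, -0.32, -0.11, 459.47], [-0.34, -0.89, -0.3, 414.22], [-0.0, 0.32, -0.95, 472.84], [0.0, 0.0, 0.0, 1.0]] 0.015510657652435858 [[367.8, 0.0, 323.5], [0.0, 367.8, 244.8], [0.0, 0.0, 1.0]]
pestle_large 0.91 [325.6, 200.1, 376.2, 242.1] [450. 322. 138.]
(array([450.28984445, 320.04939111, 126.91792063,  84.22940778,
        25.05121553]), np.float64(0.4038297307731187))
beaker_large 0.87 [310.2, 193.0, 376.1, 268.6] [427. 276.  58.]
```

View pics/w1.png

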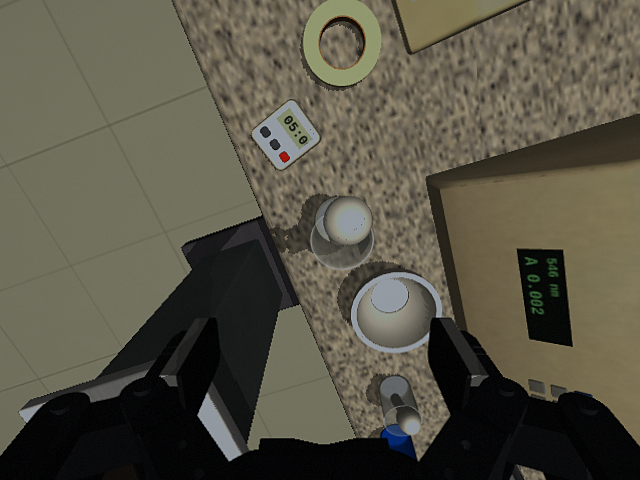

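>>> step_arm(motion=[[0,[-0.04,0.1,0.2],0.1],[0,[-0.07,0.22,0.4],0.15],[0,[-0.07,0.22,0.7],0.15],[0,[-0.07,0.22,0.9],0.15],[0,[-0.07,0.22,1],0.15],[0,[-0.07,0.22,1],0.15],[0,[-0.07,0.22,1],0.15],[0,[-0.07,0.22,1],0.15]])

```text
time_s: 4.25
position: [452.1, 319.4, 232.5]
orientation: [179.9, -0.1, 65.7]
ft_force: [-0.1, -0.3, -0.5]
gripper_width: 85.5
grip_force: 0.0
```

```bash
python3 - <<'E'
from h import *
P=arm.camera_params('wrist'); s=arm.observe(); print(s['position'].round(1),s['orientation'].round(1))
im,d=arm.snapshot('wrist'); save('w2',im)
for r in arm.masks_of('pestle_large','wrist')[:1]:
        p=pts('w',d,P,r['pixels']); print(r['p'],r['rect'],p.mean(0).round(),p.max(0).round())
        for a in (66,90): print(fit(p[p[:,2]>95],'L',[450,320,127,a,25],True))
E
```

```text
[452.1 319.4 232.5] [ 1.799e+02 -1.000e-01  6.570e+01]
0.79 [292.4, 213.5, 357.8, 280.7] [452. 323. 138.] [474. 342. 149.]
(array([450.45309236, 319.88244204, 126.9943372 ,  76.14763688,
        25.16583053]), np.float64(0.37894981469410993))
(array([450.18148904, 319.91409183, 126.98419794,  86.28717009,
        25.17217034]), np.float64(0.37731123235450154))
```

View pics/w2.png

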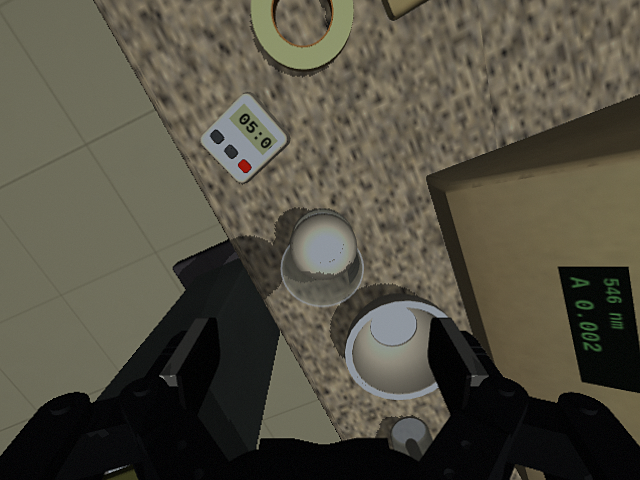

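>>> step_arm(motion=[[0,[0,-0.02,0.3],0],[0,[0,-0.02,0.6],0],[0,[0,-0.02,0.8],0],[0,[0,-0.02,0.95],0],[0,[0,-0.02,1],0],[0,[0,-0.02,1],0],[0,[0,-0.02,1],0],[0,[0,-0.02,1],0]], squeeze=25)

```text
time_s: 5.15
position: [450.2, 320.1, 132.3]
orientation: [179.9, -0.1, 65.7]
ft_force: [0.8, 0.3, 0.5]
gripper_width: 85.7
grip_force: 0.0
```

>>> step_arm(motion=[[0,[0,0,0.15],0],[0,[0,0,0.25],0],[0.2,[0,0,0.25],0],[0.5,[0,0,0.25],0],[0.7,[0,0,0.25],0],[0.7,[0,0,0.25],0],[0.7,[0,0,0.25],0],[0.7,[0,0,0.25],0]], squeeze=25)

```text
time_s: 5.95
position: [450.0, 320.0, 106.9]
orientation: [180.0, -0.1, 65.7]
ft_force: [-0.1, -0.0, 4.4]
gripper_width: 45.9
grip_force: 25.6
```

>>> step_arm(motion=[[0.3,[0,0,0],0],[0.2,[0,0,0.03],0],[0.2,[0,0,0.07],0],[0.6,[0,0,0.07],0],[0.7,[0,0,0.07],0],[0.7,[0,0,0.07],0],[0.7,[0,0,0.07],0],[0.7,[0,0,0.07],0]], squeeze=25)

```text
time_s: 6.75
position: [449.4, 319.4, 99.2]
orientation: [-180.0, 0.0, 65.7]
ft_force: [-0.7, -0.2, -1.6]
gripper_width: 46.1
grip_force: 25.9
```

>>> step_arm(motion=[[0.7,[0,0,-0.03],0],[0.7,[0,0,-0.1],0],[0.7,[0,0,-0.25],0],[0.7,[0,0,-0.4],0],[0.7,[0,0,-0.6],0],[0.7,[0,0,-0.8],0],[0.7,[0,0,-0.95],0],[0.7,[0,0,-1],0]], squeeze=25)

```text
time_s: 7.55
position: [450.4, 320.2, 201.3]
orientation: [179.9, -0.2, 65.7]
ft_force: [-0.1, 0.4, -3.9]
gripper_width: 46.1
grip_force: 26.4
```

```bash
python3 - <<'E'
from h import *
s=arm.observe(); print(s['position'].round(1),s['ft_force'].round(1),s['ft_torque'].round(3),s['gripper_width'])
im,d=arm.snapshot('scene');P=arm.camera_params('scene')
w,_=arm.snapshot('wrist')
out=np.hstack([cv2.resize(im[120:280,160:300],(525,600)),cv2.resize(w[:,160:480],(267,400))[:600] if 0 else cv2.copyMakeBorder(cv2.resize(w[:,160:480],(267,400)),0,200,0,0,0)])
save('c1',out)
E
```

```text
[450.4 320.2 201.3] [-0.1  0.4 -3.9] [ 0.092 -0.077  0.011] 46.07345534464308
```

View pics/c1.png

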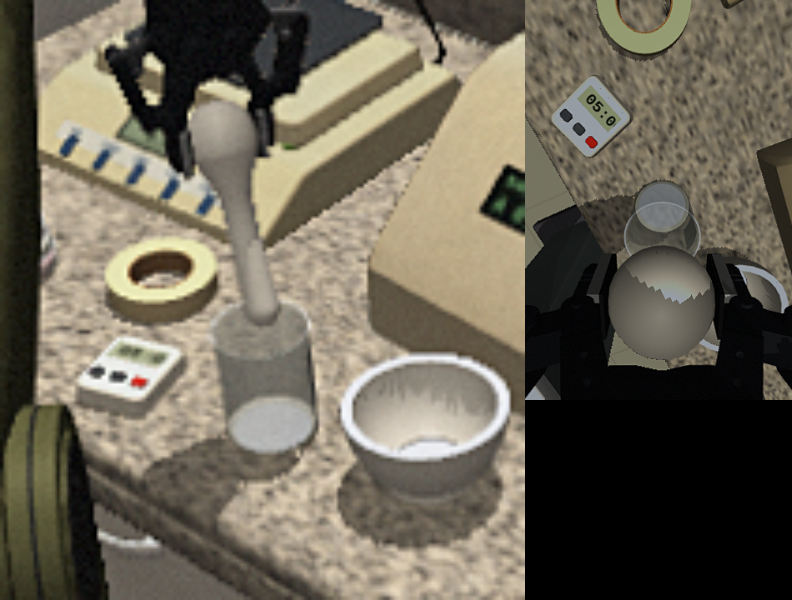

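>>> step_arm(motion=[[0.7,[-0.1,0.05,-0.2],0.1],[0.7,[-0.25,0.1,-0.4],0.3],[0.7,[-0.45,0.2,-0.6],0.5],[0.7,[-0.65,0.3,-0.75],0.7],[0.7,[-0.8,0.36,-0.8],0.85],[0.7,[-0.95,0.42,-0.8],0.95],[0.7,[-1,0.45,-0.8],1],[0.7,[-1,0.45,-0.8],1]], squeeze=35)

```text
time_s: 8.45
position: [449.0, 209.1, 278.6]
orientation: [-180.0, 0.1, 35.6]
ft_force: [0.4, 1.2, -2.1]
gripper_width: 45.9
grip_force: 36.5
```

>>> step_arm(motion=[[0.7,[-0.1,0.15,0],0.15],[0.7,[-0.2,0.3,0],0.3],[0.7,[-0.35,0.45,0],0.5],[0.7,[-0.45,0.6,0],0.65],[0.7,[-0.55,0.75,0],0.8],[0.7,[-0.62,0.87,0],0.9],[0.7,[-0.68,0.96,0],0.95],[0.7,[-0.7,1,0],0.95]])

```text
time_s: 9.25
position: [451.1, 86.6, 279.3]
orientation: [180.0, -0.0, 7.1]
ft_force: [-0.5, 0.7, -2.9]
gripper_width: 45.9
grip_force: 36.6
```

```bash
python3 -c "
from h import *
s=arm.observe(); print(s['position'].round(1),s['orientation'].round(1),s['qpos'].round(),s['gripper_width'],s['time_s'])"
```

```text
[451.1  86.6 279.3] [180.   -0.    7.1] [-38.  26.  32. 115. -19.  44. -77.] 45.92137212177501 9.25
```

>>> step_arm(motion=[[0.7,[0,0.12,0],0],[0.7,[0,0.25,0],0],[0.7,[0,0.4,0],0],[0.7,[0,0.55,0],0],[0.7,[0,0.7,0],0],[0.7,[0,0.85,0],0],[0.7,[0,1,0],0],[0.7,[0,1,0],0]])

```text
time_s: 10.05
position: [463.7, -14.2, 279.6]
orientation: [179.9, -0.0, 7.0]
ft_force: [0.8, 1.4, -1.8]
gripper_width: 46.0
grip_force: 36.6
```

>>> step_arm(motion=[[0.7,[0,0.12,0],0],[0.7,[0,0.25,0],0],[0.7,[0,0.4,0],0],[0.7,[0,0.55,0],0],[0.7,[0,0.7,0],0],[0.7,[0,0.85,0],0],[0.7,[0,1,0],0],[0.7,[0,1,0],0]])

```text
time_s: 10.85
position: [476.1, -112.9, 279.5]
orientation: [179.9, -0.0, 7.0]
ft_force: [0.2, 0.4, -2.3]
gripper_width: 45.9
grip_force: 36.7
```

>>> step_arm(motion=[[0.7,[0,0.12,0],0],[0.7,[0,0.25,0],0],[0.7,[0,0.4,0],0],[0.7,[0,0.55,0],0],[0.7,[0,0.7,0],0],[0.7,[0,0.85,0],0],[0.7,[0,1,0],0],[0.7,[0,1,0],0]])

```text
time_s: 11.65
position: [488.3, -212.8, 279.5]
orientation: [179.9, -0.0, 7.0]
ft_force: [-1.2, 0.0, -2.6]
gripper_width: 46.3
grip_force: 36.8
```

```bash
python3 - <<'E'
from h import *
s=arm.observe(); print(s['position'].round(1),s['orientation'].round(1),s['qpos'].round(),s['gripper_width'],s['time_s'])
for c in ['top','wrist','scene']:
    P=arm.camera_params(c);im,d=arm.snapshot(c); save('d_'+c,im);np.savez('d_'+c+'.npz',im=im,d=d,E=np.array(P['extrinsics']))
    q=pts(c,d,P,np.ones((480,640),bool))
    for r in arm.masks_of('pestle_large',c)[:1]:
        p=pts(c,d,P,r['pixels']); g=s['position']; p=p[(abs(p-g-[0,0,-20])<[90,90,140]).all(1)]
        print(c,r['p'],len(p)); print(fit(p,'L',[*(g+[0,0,23]),7,20])) if len(p)>20 else 0
    for k,c0,r0 in [('bl',(515,-333),21.5),('bs',(500,-203),16)]:
        w=q[(np.hypot(q[:,0]-c0[0],q[:,1]-c0[1])<33)&(q[:,2]>126)&(q[:,2]<143)]
        if len(w)>30: x,m=ring(w,c0,r0); print(k,len(w),x.round(1),m.round(2))
E
```

```text
[ 488.3 -212.8  279.5] [179.9  -0.    7. ] [  1.  31.  29. 103. -19.  50. -44.] 46.25165584202036 11.65
bs 42 [ 511.7 -191.1] 3.89
bl 1619 [ 517.2 -330. ] 1.78
bs 1238 [ 502.5 -201.4] 1.97
scene 0.82 998
(array([ 486.96540484, -207.85465511,  307.5037488 ,    8.12294939,
         23.29875297]), np.float64(1.1828535034176593))
bl 181 [ 515.6 -333.3] 2.09
bs 114 [ 499.5 -204. ] 2.23
```

```bash
cat >> h.py <<'E'
def ringpix(d,P,c0,z0=134.):
    # rays at pixels whose depth lies near ring height, met with plane z0 -> annulus centre
    m=np.ones((480,640),bool); q=pts('',d,P,m); 
    idx=(np.hypot(q[:,0]-c0[0],q[:,1]-c0[1])<34)&(q[:,2]>118)&(q[:,2]<150)
    q=q[idx]; o=np.array(P['extrinsics'])[:3,3]
    return (o+(q-o)*((z0-o[2])/(q[:,2]-o[2]))[:,None])[:,:2]
def ringfit(q,c0,ri,ro):
    x=np.array(c0,float)
    for _ in range(3):
        w=q-x; a=np.degrees(np.arctan2(w[:,1],w[:,0])); r=np.linalg.norm(w,axis=1)
        ok=(abs(a-7)>28)&(r<ro+6); qq=q[ok]
        # balance over angle: mean radius per bin
        f=lambda y:np.clip(np.linalg.norm(qq-y,axis=1)-(ri+ro)/2,-6,6)
        x=least_squares(f,x,loss='soft_l1').x
    return x.round(1),len(qq),np.median(abs(f(x))).round(2)
E
python3 - <<'E'
from h import *
class A:0
for f,c in [('top','top'),('scene','scene'),('d_wrist','wrist'),('d_scene','scene')]:
    z=np.load(f+'.npz'); P=dict(arm.camera_params(c)); 
    if 'E' in z: P['extrinsics']=z['E']
    for k,c0,ri,ro in [('bl',(516,-331),18,25),('bs',(501,-202),12.5,19.5)]:
        q=ringpix(z['d'],P,c0)
        if len(q)>20: print(f,k,*ringfit(q,c0,ri,ro))
z=np.load('d_wrist.npz')['im']; save('wcrop',z)
E
```

```text
top bl [ 515.  -333.9] 157 1.99
top bs [ 499.6 -203.4] 112 1.69
scene bl [ 517.5 -332.3] 141 2.04
scene bs [ 499.6 -203.1] 99 2.29
d_wrist bl [ 516.6 -330.9] 1278 1.82
d_wrist bs [ 501.4 -201.5] 904 1.78
d_scene bl [ 517.4 -332.2] 142 2.07
d_scene bs [ 499.5 -203.6] 79 2.35
```

View pics/wcrop.png

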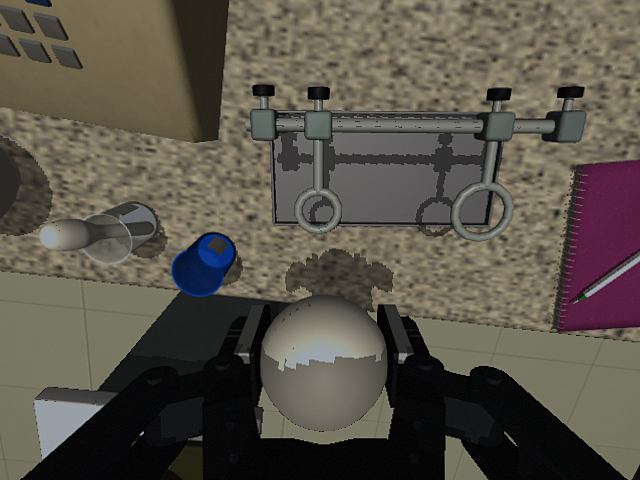

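>>> step_arm(motion=[[0.7,[0.06,0.12,0],0],[0.7,[0.13,0.25,0],0],[0.7,[0.2,0.4,0],0],[0.7,[0.28,0.55,0],0],[0.7,[0.35,0.7,0],0],[0.7,[0.43,0.85,0],0],[0.7,[0.5,1,0],0],[0.7,[0.5,1,0],0]])

```text
time_s: 12.75
position: [551.2, -304.1, 279.0]
orientation: [179.9, -0.0, 7.2]
ft_force: [-0.7, 0.8, -3.0]
gripper_width: 46.1
grip_force: 36.9
```

>>> step_arm(motion=[[0.7,[0.06,0.05,0],0],[0.7,[0.13,0.1,0],0],[0.7,[0.19,0.16,0],0],[0.7,[0.25,0.22,0],0],[0.7,[0.25,0.22,0.1],0],[0.7,[0.25,0.22,0.2],0],[0.7,[0.25,0.22,0.3],0],[0.7,[0.25,0.22,0.3],0]])

```text
time_s: 13.55
position: [576.7, -320.1, 246.8]
orientation: [-179.8, 0.2, 7.2]
ft_force: [-0.3, 1.2, -1.8]
gripper_width: 45.5
grip_force: 37.0
```

```bash
python3 - <<'E'
from h import *
s=arm.observe(); print(s['position'].round(1),s['orientation'].round(1),s['qpos'].round(),s['gripper_width'],s['time_s'])
P=arm.camera_params('scene');im,d=arm.snapshot('scene'); r=arm.masks_of('pestle_large','scene')[0]
p=pts('s',d,P,r['pixels']); g=s['position']; p=p[(abs(p-g-[0,0,-20])<[90,90,140]).all(1)]
x,m=fit(p,'L',[*(g+[0,0,28]),7,22]);print(r['p'],r['rect'],x.round(1),m)
n=[np.sin(np.radians(x[4]))*np.cos(np.radians(x[3])),np.sin(np.radians(x[4]))*np.sin(np.radians(x[3])),np.cos(np.radians(x[4]))]
print('end',x[:3]-136*np.array(n))
save('e',cv2.resize(im[180:320,380:540],(800,600)*1 if 0 else (686,600)))
E
```

```text
[ 576.7 -320.1  246.8] [-179.8    0.2    7.2] [ 12.  44.  27.  83. -21.  59. -39.] 45.51623407688891 13.55
0.81 [455.6, 201.6, 486.9, 270.2] [ 576.4 -319.6  275.3    6.6   24.4] 1.1267964105992132
end [ 520.61889885 -326.07290297  151.44873939]
```

View pics/e.png

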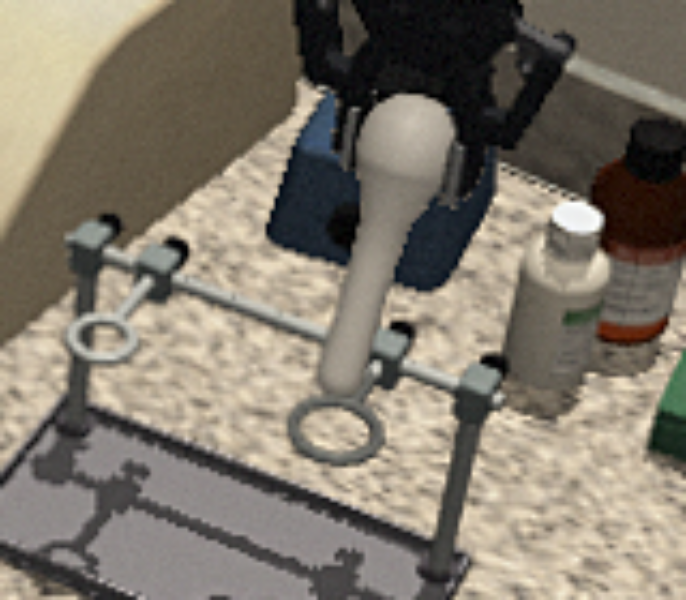

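>>> step_arm(motion=[[0.7,[0.02,0.03,0],0],[0.7,[0.03,0.04,0],0],[0.7,[0.0,0.04,0.07],0],[0.7,[-0.03,0.04,0.13],0],[0.7,[-0.06,0.04,0.2],0],[0.7,[-0.09,0.04,0.27],0],[0.7,[-0.12,0.04,0.33],0],[0.7,[-0.12,0.04,0.33],0]], squeeze=30)

```text
time_s: 14.45
position: [565.4, -326.6, 215.0]
orientation: [-179.9, 0.1, 7.1]
ft_force: [-1.1, 0.1, -3.6]
gripper_width: 45.9
grip_force: 37.0
```

```bash
python3 - <<'E'
from h import *
s=arm.observe(); print(s['position'].round(1),s['ft_force'].round(1),s['ft_torque'].round(2),s['gripper_width'],s['time_s'])
im,d=arm.snapshot('scene');save('f',cv2.resize(im[200:310,420:520],(400,440)))
E
```

```text
[ 565.4 -326.6  215. ] [-1.1  0.1 -3.6] [ 0.03  0.   -0.  ] 45.90449870146967 14.45
```

View pics/f.png

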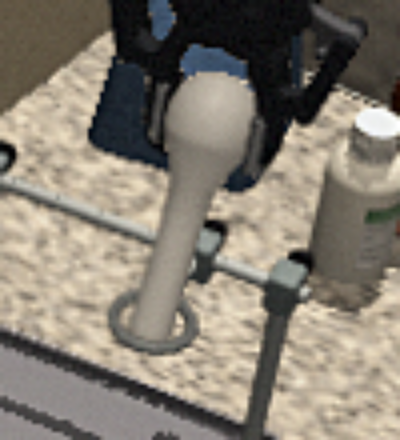

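>>> step_arm(motion=[[0.7,[-0.08,0,-0.03],0],[0.7,[-0.16,0,-0.05],0],[0.7,[-0.24,0,-0.07],0],[0.7,[-0.32,0,-0.09],0],[0.7,[-0.4,0,-0.1],0],[0.7,[-0.48,0,-0.1],0],[0.7,[-0.55,0,-0.1],0],[0.7,[-0.55,0,-0.1],0]], squeeze=25)

```text
time_s: 15.3
position: [510.7, -334.1, 226.3]
orientation: [-180.0, 0.1, 7.1]
ft_force: [0.3, 0.7, -2.5]
gripper_width: 46.0
grip_force: 36.7
```

```bash
cat > m.py <<'E'
from h import *
import sys
k={'L':'pestle_large','S':'pestle_small'}[sys.argv[1]]; up=float(sys.argv[2]); cams=sys.argv[3:] or ['scene']
s=arm.observe(); g=s['position']; print(g.round(1),s['ft_force'].round(1),s['ft_torque'].round(2),s['gripper_width'],s['time_s'])
for c in cams:
    P=arm.camera_params(c);im,d=arm.snapshot(c)
    for r in arm.masks_of(k,c)[:2]:
        p=pts('s',d,P,r['pixels']); p=p[(abs(p-g-[0,0,-20])<[80,80,140]).all(1)]
        if len(p)<30: continue
        x,m=fit(p,sys.argv[1],[*(g+[0,0,up]),s['orientation'][2],5])
        t,a=np.radians(x[4]),np.radians(x[3]); n=np.array([np.sin(t)*np.cos(a),np.sin(t)*np.sin(a),np.cos(t)])
        print(c,round(r['p'],2),len(p),x.round(1),round(m,2),'end',(x[:3]-PR[sys.argv[1]][2]*n).round(1))
E
python3 m.py L 28 scene top
```

```text
[ 510.7 -334.1  226.3] [ 0.3  0.7 -2.5] [ 0.14 -0.29  0.01] 46.045266502556316 15.3
scene 0.56 845 [ 507.1 -334.   255.2   15.    -2.5] 1.09 end [ 512.7 -332.5  119.3]
```

>>> step_arm(motion=[[0.7,[0.03,0,0],0],[0.7,[0.05,0,0],0],[0.7,[0.05,0,0.1],0],[0.7,[0.05,0,0.25],0],[0.7,[0.05,0,0.4],0],[0.7,[0.05,0,0.52],0],[0.7,[0.05,0,0.62],0],[0.7,[0.05,0,0.7],0]], squeeze=25)

```text
time_s: 16.3
position: [516.9, -333.0, 155.2]
orientation: [-180.0, 0.0, 7.2]
ft_force: [-0.0, 0.4, -2.4]
gripper_width: 45.8
grip_force: 36.7
```

```bash
python3 m.py L 28 scene
```

```text
[ 516.9 -333.   155.2] [-0.   0.4 -2.4] [ 0.04 -0.   -0.01] 45.77465527194786 16.3
scene 0.92 762 [ 514.3 -332.9  184.9   12.6    1.2] 1.18 end [ 511.5 -333.5   49. ]
```

>>> step_arm(motion=[[0.7,[0,0,0.05],0],[0.7,[0,0,0.1],0],[0.7,[0,0,0.14],0],[0.7,[0,0,0.16],0],[0.7,[0,0,0.18],0],[0.7,[0,0,0.18],0],[0.7,[0,0,0.18],0],[0.7,[0,0,0.18],0]])

```text
time_s: 17.2
position: [517.8, -333.0, 138.5]
orientation: [180.0, -0.1, 7.2]
ft_force: [2.2, 0.1, -1.0]
gripper_width: 45.7
grip_force: 36.8
```

```bash
python3 m.py L 28 scene
```

```text
[ 517.8 -333.   138.5] [ 2.2  0.1 -1. ] [ 0.11 -0.55  0.  ] 45.692965325742364 17.2
scene 0.62 675 [ 5.147e+02 -3.325e+02  1.683e+02 -4.350e+01 -5.000e-01] 1.2 end [ 515.6 -333.3   32.3]
```

>>> step_arm(motion=[[0.7,[0.01,0,0],0],[0.7,[0.02,0,0.01],0],[0.7,[0.02,0,0.02],0],[0.7,[0.02,0,0.02],0],[0.7,[0.02,0,0.02],0],[0.4,[0.02,0,0.02],0],[0.3,[0.02,0,0.02],0],[0.2,[0.02,0,0.02],0]])

```text
time_s: 18.1
position: [518.6, -333.2, 136.3]
orientation: [180.0, 0.0, 7.2]
ft_force: [-1.0, -0.1, 0.3]
gripper_width: 68.1
grip_force: 0.0
```

```bash
python3 m.py L 25 scene
```

```text
[ 518.6 -333.2  136.3] [-1.  -0.1  0.3] [-0.01  0.    0.  ] 68.1359148820435 18.1
scene 0.63 764 [ 517.6 -332.   163.5   35.5    1.2] 1.17 end [ 515.2 -333.7   27.5]
```

>>> step_arm(motion=[[0,[0,0,0],0],[0,[0,0,0],0],[0,[0,0,-0.1],0],[0,[0,0,-0.25],0],[0,[0,0,-0.5],0],[0,[0,0,-0.75],0],[0,[0,0,-1],0],[0,[0,0,-1],0]])

```text
time_s: 19.0
position: [520.7, -334.8, 240.6]
orientation: [179.7, -0.3, 7.2]
ft_force: [1.2, -1.1, 0.0]
gripper_width: 85.4
grip_force: 0.0
```

>>> step_arm(motion=[[0,[-0.03,-0.15,0],0],[0,[-0.1,-0.4,0],0],[0,[-0.2,-0.7,0],0],[0,[-0.3,-1,0],0],[0,[-0.3,-1,0],0],[0,[-0.3,-1,0],0],[0,[-0.3,-1,0],0],[0,[-0.3,-1,0],0]])

```text
time_s: 19.8
position: [477.1, -238.6, 236.3]
orientation: [179.9, -0.0, 7.1]
ft_force: [0.2, 0.6, -0.1]
gripper_width: 85.4
grip_force: 0.0
```

>>> step_arm(motion=[[0,[0,-0.3,0],-0.2],[0,[0,-0.6,0],-0.45],[0,[0,-0.9,0],-0.7],[0,[0,-1,0],-0.9],[0,[0,-1,0],-1],[0,[0,-1,0],-1],[0,[0,-1,0],-1],[0,[0,-1,0],-1]])

```text
time_s: 20.6
position: [464.4, -139.0, 236.2]
orientation: [180.0, 0.0, 37.1]
ft_force: [-1.1, 0.0, 0.0]
gripper_width: 85.2
grip_force: 0.0
```

>>> step_arm(motion=[[0,[0.2,-0.3,0],-0.2],[0,[0.4,-0.6,0],-0.45],[0,[0.5,-0.9,0],-0.7],[0,[0.6,-1,0],-0.87],[0,[0.6,-1,0],-0.87],[0,[0.6,-1,0],-0.87],[0,[0.6,-1,0],-0.87],[0,[0.6,-1,0],-0.87]])

```text
time_s: 21.4
position: [451.7, -23.6, 236.3]
orientation: [180.0, 0.0, 63.1]
ft_force: [-0.1, 0.3, 1.0]
gripper_width: 85.6
grip_force: 0.0
```

```bash
python3 - <<'E'
from h import *
P=arm.camera_params('wrist'); s=arm.observe(); print(s['position'].round(1),s['orientation'].round(1),s['qpos'].round(),s['time_s'])
im,d=arm.snapshot('wrist'); save('w3',im); q=pts('w',d,P,np.ones((480,640),bool))
for r in arm.masks_of('pestle_small','wrist')[:2]:
    p=pts('w',d,P,r['pixels']); print(r['p'],r['rect'],p.mean(0).round(),p.max(0).round(),len(p))
    p=p[(p[:,2]>74)&(p[:,2]<130)]
    for a in (50,80,110): print(fit(p,'S',[437,22,95,a,25],True))
for r in arm.masks_of('beaker_small','wrist')[:3]:
    p=pts('w',d,P,r['pixels']); E=np.array(P['extrinsics'])[:3,3]
    rim=p[(abs(p[:,2]-68)<5)]; c=rim[:,:2].mean(0)
    print(r['p'],r['rect'],im[r['pixels']].mean(0).round(),least_squares(lambda x:np.linalg.norm(rim[:,:2]-x,axis=1)-26,c,loss='soft_l1').x.round(1),len(rim)) if len(rim)>5 else 0
E
python3 m.py L 25 scene | tail -1
```

```text
[451.7 -23.6 236.3] [180.    0.   63.1] [-11.  27.  12. 119.  -9.  35. -19.] 21.4
0.73 [257.5, 157.6, 301.1, 214.1] [439.  25.  92.] [453.  45. 113.] 1626
(array([438.78705109,  28.45565491,  94.15434241,  68.03067909,
        24.63465936]), np.float64(0.3816146809287431))
(array([438.78706433,  28.4556513 ,  94.15433954,  68.03142644,
        24.63462384]), np.float64(0.38159670767854137))
(array([438.78706434,  28.4556513 ,  94.15433954,  68.03142722,
        24.63462383]), np.float64(0.3815966862688973))
0.93 [254.0, 166.0, 320.9, 232.8] [103. 103.  96.] [430.3   6.9] 624
0.66 [283.7, 253.2, 339.4, 323.5] [10. 37. 94.] [404.7 -85.2] 657
[451.6 -22.9 236.2] [0.6 0.3 0.3] [ 0.01  0.02 -0.04] 85.5263612289229 21.55
```

>>> step_arm(motion=[[0,[0.13,-0.12,0],-0.1],[0,[0.26,-0.24,0.15],-0.16],[0,[0.4,-0.35,0.35],-0.16],[0,[0.4,-0.35,0.55],-0.16],[0,[0.4,-0.35,0.75],-0.16],[0,[0.4,-0.35,0.85],-0.16],[0,[0.4,-0.35,0.9],-0.16],[0,[0.4,-0.35,0.9],-0.16]], squeeze=25)

```text
time_s: 22.45
position: [438.3, 29.0, 146.1]
orientation: [-180.0, 0.0, 68.1]
ft_force: [-0.3, -0.4, -0.7]
gripper_width: 85.6
grip_force: 0.0
```

```bash
python3 - <<'E'
from h import *
P=arm.camera_params('wrist'); s=arm.observe(); print(s['position'].round(1),s['orientation'].round(1),s['time_s'])
im,d=arm.snapshot('wrist')
for r in arm.masks_of('pestle_small','wrist')[:2]:
    p=pts('w',d,P,r['pixels']); print(r['p'],r['rect'],len(p)); p=p[(p[:,2]>74)&(p[:,2]<130)]
    if len(p)>50: print(fit(p,'S',[438.8,28.5,94,68,25],True))
save('w4',cv2.resize(im[120:420,120:520],(800,600)))
E
```

```text
[438.3  29.  146.1] [-180.     0.    68.1] 22.45
0.93 [303.2, 250.7, 353.5, 303.8] 2139
(array([438.72413843,  28.49286504,  94.09676611,  68.45640112,
        24.96316588]), np.float64(0.46078750656647854))
```

View pics/w4.png

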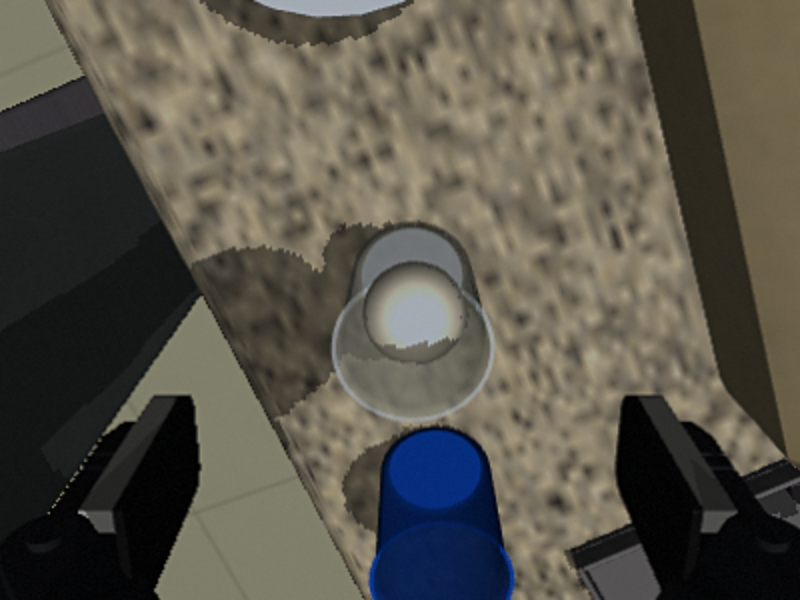

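>>> step_arm(motion=[[0,[0,0,0.15],0],[0,[0,0,0.35],0],[0,[0,0,0.55],0],[0,[0,0,0.66],0],[0.2,[0,0,0.7],0],[0.4,[0,0,0.7],0],[0.5,[0,0,0.7],0],[0.6,[0,0,0.7],0]], squeeze=25)

```text
time_s: 23.35
position: [438.8, 29.3, 77.0]
orientation: [179.9, -0.0, 68.1]
ft_force: [0.3, -0.2, -0.1]
gripper_width: 33.9
grip_force: 0.0
```

>>> step_arm(motion=[[0.7,[0,0,0],0],[0.85,[0,0,0],0],[0.9,[0,0,0],0],[0.9,[0,0,0],0],[0.9,[0,0,0],0],[0.9,[0,0,0],0],[0.9,[0,0,0],0],[0.9,[0,0,0],0]], squeeze=25)

```text
time_s: 24.15
position: [439.0, 29.3, 76.7]
orientation: [179.9, -0.1, 68.1]
ft_force: [-0.9, -0.3, 6.2]
gripper_width: 28.2
grip_force: 24.8
```

>>> step_arm(motion=[[0.75,[0,0,0],0],[0.7,[0,0,0.02],0],[0.7,[0,0,0.04],0],[0.9,[0,0,0.04],0],[0.9,[0,0,0.04],0],[0.9,[0,0,0.04],0],[0.9,[0,0,0.04],0],[0.9,[0,0,0.04],0]], squeeze=30)

```text
time_s: 24.95
position: [440.5, 30.5, 74.8]
orientation: [179.7, -0.2, 68.2]
ft_force: [-0.8, 3.8, 33.6]
gripper_width: 27.8
grip_force: 31.2
```

>>> step_arm(motion=[[0.9,[0,0,-0.02],0],[0.9,[0,0,-0.07],0],[0.9,[0,0,-0.13],0],[0.9,[0,0,-0.2],0],[0.9,[0,0,-0.2],0],[0.9,[0,0,-0.2],0],[0.9,[0,0,-0.2],0],[0.9,[0,0,-0.2],0]], squeeze=30)

```text
time_s: 25.75
position: [438.1, 29.2, 92.1]
orientation: [-180.0, 0.0, 68.1]
ft_force: [0.5, -0.1, -1.7]
gripper_width: 27.8
grip_force: 29.6
```

```bash
python3 m.py S 20 scene top wrist
```

```text
[438.1  29.2  92.1] [ 0.5 -0.1 -1.7] [ 0.07  0.   -0.03] 27.785639353161702 25.75
scene 0.61 240 [436.8  26.3 109.3  70.2  24.9] 1.48 end [422.6 -13.2  18.6]
wrist 0.93 4814 [436.8  29.3 110.1  72.8  25.5] 0.49 end [424.  -11.9  19.9]
```

>>> step_arm(motion=[[0.9,[0,0,-0.1],0],[0.9,[0,0,-0.25],0],[0.9,[0,0,-0.4],0],[0.9,[0,0,-0.55],0],[0.9,[0,0,-0.7],0],[0.9,[0,0,-0.85],0],[0.9,[0,0,-1],0],[0.9,[0,0,-1],0]])

```text
time_s: 26.85
position: [439.3, 29.2, 194.2]
orientation: [179.8, -0.1, 68.1]
ft_force: [-0.4, -0.2, -1.3]
gripper_width: 28.0
grip_force: 29.7
```

>>> step_arm(motion=[[0.9,[-0.1,0.06,-0.1],0.12],[0.9,[-0.25,0.15,-0.2],0.27],[0.9,[-0.4,0.25,-0.3],0.42],[0.9,[-0.55,0.35,-0.4],0.58],[0.9,[-0.7,0.45,-0.4],0.75],[0.9,[-0.85,0.54,-0.4],0.9],[0.9,[-0.95,0.6,-0.4],1],[0.9,[-0.95,0.6,-0.4],1]])

```text
time_s: 27.65
position: [458.3, -83.2, 231.7]
orientation: [180.0, 0.1, 37.8]
ft_force: [-0.4, 0.7, -0.7]
gripper_width: 27.8
grip_force: 29.8
```

>>> step_arm(motion=[[0.9,[0,0.1,0],0.12],[0.9,[0,0.25,0],0.27],[0.9,[0,0.4,0],0.42],[0.9,[0,0.55,0],0.58],[0.9,[0,0.7,0],0.75],[0.9,[0,0.85,0],0.9],[0.9,[0,1,0],1],[0.9,[0,1,0],1]])

```text
time_s: 28.45
position: [521.0, -160.6, 231.7]
orientation: [180.0, 0.0, 8.1]
ft_force: [0.0, -0.3, -0.6]
gripper_width: 27.8
grip_force: 29.8
```

>>> step_arm(motion=[[0.9,[0.04,0.06,0],0.03],[0.9,[0.08,0.13,0],0.03],[0.9,[0.13,0.2,0],0.03],[0.9,[0.17,0.27,0],0.03],[0.9,[0.21,0.34,0],0.03],[0.9,[0.25,0.4,0],0.03],[0.9,[0.25,0.4,0],0.03],[0.9,[0.25,0.4,0],0.03]])

```text
time_s: 29.25
position: [550.5, -196.1, 232.1]
orientation: [-180.0, 0.0, 7.2]
ft_force: [-0.7, 0.6, -0.5]
gripper_width: 27.2
grip_force: 29.8
```

```bash
python3 m.py S 18 scene wrist; python3 - <<'E'
from h import *
for c in ['scene','wrist']:
    P=arm.camera_params(c); im,d=arm.snapshot(c); q=ringpix(d,P,(500.5,-202.5)); print(c,len(q),ringfit(q,(500.5,-202.5),12.5,19.5) if len(q)>20 else 0)
E
```

```text
[ 550.5 -196.1  232.1] [-0.7  0.6 -0.5] [-0.   -0.05  0.01] 27.209541391100196 29.25
scene 0.88 425 [ 548.  -195.5  250.4    9.    26.5] 1.52 end [ 503.9 -202.5  160.9]
wrist 0.72 4615 [ 546.  -194.3  252.5    4.7   70.5] 0.43 end [ 452.1 -202.   219.1]
scene 138 (array([ 499.6, -203.1]), 99, np.float64(2.29))
wrist 924 (array([ 501.6, -201.6]), 526, np.float64(1.77))
```

>>> step_arm(motion=[[0.9,[0.05,0,0],0],[0.9,[0.09,0,0],0],[0.9,[0.05,0,0.08],0],[0.9,[0.01,0,0.16],0],[0.9,[-0.02,0,0.23],0],[0.9,[-0.02,0,0.23],0],[0.9,[-0.02,0,0.23],0],[0.9,[-0.02,0,0.23],0]])

```text
time_s: 30.35
position: [548.9, -196.5, 209.5]
orientation: [180.0, -0.0, 7.2]
ft_force: [-0.7, -0.3, -0.6]
gripper_width: 28.0
grip_force: 29.8
```

```bash
python3 m.py S 18 scene; python3 - <<'E'
from h import *
im,d=arm.snapshot('scene');save('g',cv2.resize(im[190:300,370:470],(545,600)))
E
```

```text
[ 548.9 -196.5  209.5] [-0.7 -0.3 -0.6] [ 0.03  0.   -0.06] 28.005355118527394 30.35
scene 0.64 420 [ 546.5 -196.2  228.2    9.4   27.1] 1.26 end [ 501.5 -203.6  139.2]
scene 0.32 267 [ 578.5 -243.3  141.8  -76.1   82.8] 4.16 end [ 554.7 -147.   129.2]
```

View pics/g.png

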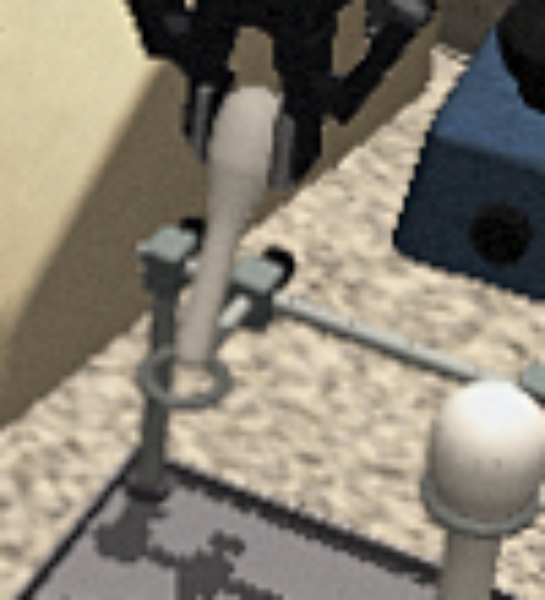

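>>> step_arm(motion=[[0.9,[-0.01,0,0.03],0],[0.9,[-0.03,0,0.06],0],[0.9,[-0.05,0,0.1],0],[0.9,[-0.07,0,0.14],0],[0.9,[-0.09,0,0.18],0],[0.9,[-0.1,0,0.21],0],[0.9,[-0.1,0,0.21],0],[0.9,[-0.1,0,0.21],0]])

```text
time_s: 31.3
position: [538.8, -197.7, 188.3]
orientation: [-180.0, -0.0, 7.2]
ft_force: [0.8, 0.6, -1.6]
gripper_width: 27.8
grip_force: 29.8
```

```bash
python3 m.py S 18 scene
```

```text
[ 538.8 -197.7  188.3] [ 0.8  0.6 -1.6] [ 0.02 -0.04  0.01] 27.825088208042086 31.3
scene 0.84 428 [ 536.  -197.1  206.3    7.8   26. ] 1.43 end [ 492.5 -203.1  116.5]
```

>>> step_arm(motion=[[0.9,[-0.06,0,-0.02],0],[0.9,[-0.12,0,-0.04],0],[0.9,[-0.18,0,-0.06],0],[0.9,[-0.24,0,-0.07],0],[0.9,[-0.3,0,-0.08],0],[0.9,[-0.36,0,-0.08],0],[0.9,[-0.42,0,-0.08],0],[0.9,[-0.42,0,-0.08],0]])

```text
time_s: 32.2
position: [495.9, -203.2, 196.3]
orientation: [-180.0, 0.0, 7.1]
ft_force: [2.2, 0.0, 0.5]
gripper_width: 27.8
grip_force: 29.5
```

```bash
python3 m.py S 18 scene
```

```text
[ 495.9 -203.2  196.3] [2.2 0.  0.5] [-0.06 -0.34  0.01] 27.78656144330574 32.2
scene 0.82 356 [ 490.6 -203.3  215.     4.3   -4.1] 1.12 end [ 497.8 -202.8  115.3]
```

>>> step_arm(motion=[[0.9,[0.03,0,0],0],[0.9,[0.04,0,0.04],0],[0.9,[0.04,0,0.12],0],[0.9,[0.04,0,0.2],0],[0.9,[0.04,0,0.28],0],[0.9,[0.04,0,0.36],0],[0.9,[0.04,0,0.42],0],[0.9,[0.04,0,0.42],0]])

```text
time_s: 33.1
position: [500.4, -202.1, 153.2]
orientation: [-179.9, 0.1, 7.2]
ft_force: [-0.2, 0.1, 0.0]
gripper_width: 28.0
grip_force: 29.6
```

```bash
python3 m.py S 18 scene
```

```text
[ 500.4 -202.1  153.2] [-0.2  0.1  0. ] [ 0.03  0.   -0.02] 27.95967072743061 33.1
scene 0.88 313 [ 495.  -202.1  171.5   10.3   -2.7] 1.17 end [ 499.8 -201.3   71.6]
```

>>> step_arm(motion=[[0.9,[0.01,0,0.03],0],[0.9,[0.02,0,0.06],0],[0.9,[0.02,0,0.09],0],[0.9,[0.02,0,0.12],0],[0.9,[0.02,0,0.13],0],[0.9,[0.02,0,0.14],0],[0.9,[0.02,0,0.14],0],[0.9,[0.02,0,0.14],0]])

```text
time_s: 34.0
position: [503.2, -202.2, 140.3]
orientation: [180.0, -0.0, 7.2]
ft_force: [0.8, -0.9, -0.5]
gripper_width: 27.6
grip_force: 29.6
```

```bash
python3 m.py S 18 scene
```

```text
[ 503.2 -202.2  140.3] [ 0.8 -0.9 -0.5] [-0.02 -0.18 -0.02] 27.550856344611798 34.0
scene 0.51 264 [ 497.9 -201.9  158.9    4.1   -3.3] 1.1 end [ 503.7 -201.4   59.1]
```

>>> step_arm(motion=[[0.9,[0,0,0.01],0],[0.9,[0,0,0.02],0],[0.9,[0,0,0.02],0],[0.9,[0,0,0.02],0],[0.65,[0,0,0.02],0],[0.5,[0,0,0.02],0],[0.4,[0,0,0.02],0],[0.4,[0,0,0.02],0]])

```text
time_s: 34.9
position: [502.5, -201.8, 138.0]
orientation: [-180.0, 0.1, 7.2]
ft_force: [0.2, -0.4, -0.0]
gripper_width: 51.5
grip_force: 0.0
```

```bash
python3 m.py S 16 scene
```

```text
[ 502.5 -201.8  138. ] [ 0.2 -0.4 -0. ] [ 0.02 -0.02 -0.03] 51.48466421506309 34.9
scene 0.52 315 [ 500.1 -201.7  154.7  -48.9   -2.8] 1.17 end [ 503.3 -205.4   54.8]
```

>>> step_arm(motion=[[0.2,[0,0,0],0],[0.1,[0,0,-0.05],0],[0,[0,0,-0.15],0],[0,[0,0,-0.3],0],[0,[0,0,-0.5],0],[0,[0,0,-0.7],0],[0,[0,0,-0.9],0],[0,[0,0,-1],0]])

```text
time_s: 35.8
position: [503.7, -202.7, 240.6]
orientation: [179.9, -0.2, 7.2]
ft_force: [0.9, -1.3, -0.7]
gripper_width: 85.6
grip_force: 0.0
```

```bash
python3 - <<'E'
from h import *
P=arm.camera_params('scene');im,d=arm.snapshot('scene')
for k,t,c,h in [('L','pestle_large',(517,-332),163),('S','pestle_small',(500,-202),154)]:
    for r in arm.masks_of(t,'scene')[:2]:
        p=pts('',d,P,r['pixels']); p=p[(np.hypot(p[:,0]-c[0],p[:,1]-c[1])<40)&(p[:,2]>16)]
        if len(p)>40: x,m=fit(p,k,[*c,h,0,1]); print(t,r['p'],x.round(1),round(m,2))
for t in ['beaker_large','beaker_small']:
    for r in arm.masks_of(t,'scene')[:2]:
        p=pts('',d,P,r['pixels']); print(t,r['p'],r['rect'],np.percentile(p,[2,50,98],axis=0).round().tolist())
print(arm.observe()['ft_force'].round(1))
E
```

```text
pestle_large 0.64 [ 517.7 -332.2  163.5   26.     1.5] 1.18
pestle_small 0.78 [ 500.1 -201.8  154.8  -47.8   -2.3] 1.16
beaker_large 0.85 [214.8, 199.2, 246.5, 241.1] [[401.0, 253.0, 4.0], [427.0, 276.0, 58.0], [469.0, 322.0, 89.0]]
beaker_small 0.96 [321.8, 273.1, 348.9, 309.6] [[378.0, -114.0, 2.0], [400.0, -91.0, 45.0], [432.0, -61.0, 70.0]]
beaker_small 0.88 [302.2, 252.5, 321.3, 288.8] [[402.0, -24.0, 3.0], [421.0, -3.0, 44.0], [454.0, 26.0, 70.0]]
[-0.5  0.3  0.2]
```

Both pestles hang upright at seat height, and both beakers stand where they were.

```bash
python3 -c "
from bench import arm
print(arm.close_job())"
```

```text
the job is handed in; nothing more can be done
None
```

The job is handed in at about 36 s. By the last measurements the large and small pestles hang upright in their own rings, within about 1 mm of seat height and 3° of vertical. Both beakers still stand where they were, and the gripper is clear; the hand-in returned no verdict.

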